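# Take the jig plate off its dowels and stow it behind the latch bar

### The job

Make the jig plate safe for moving the cart: lift it by its bridge handle straight up off the fixture's two tight dowels, keeping it level, and lay it down (do not drop it) flat in the open front part of the storage bay, short of the bay's hold-down lip, and let go of it. Then push it fully home under the lip against the back stop, and last swing the latch bar up and over so that it drops into the keeper notch in front of the plate. Keep the plate level throughout and leave the other things alone.

Things in the scene. Friction and masses are not known exactly. Their poses are not given: they have to be found in the camera images.
- plate_grip (a point): centre of the grip bar of the jig plate's bridge handle, 42 mm over the middle of the plate's underside; x along the handle, z up. Aluminium plate 110 (x) x 90 x 10 mm thick, 0.3 to 0.55 kg, dowel holes 11.2 mm wide at x = +-44, y = 0. Dark steel grip bar 68 (x) x 12 (y) x 14 mm high on two posts 10 x 12 mm at x = +-29; 25 mm free between plate and bar. Seated on the fixture, same yaw.
- riser: fixed plywood bench shelf 235 (x) x 570 mm on dark legs that carries fixture and bay; its top is 170 mm above the worktop; origin on the worktop under its middle
- fixture: fixed fixture on which the plate starts: black block 144 (x) x 110 mm with a steel deck 30 mm above the shelf top. Origin on the shelf top under its centre, z up. Two dowels 10 mm in diameter at x = +-44 mm, y = 0 rise 25 mm above the deck (15 mm above the seated plate's upper face).
- bay: fixed storage bay, floor 142 (x) x 160 mm, 8 mm above the shelf top. Origin on the shelf top under its middle; +x from the open front to the back, z up. Side rails: inner faces at y = +-51, x = -47 to +69, 26 mm high. Back stop face at x = +59. Hold-down lip over the back from x = +39, its underside 25 and top 31 mm above the shelf top, so the plate cannot be set home from above but must slide under it.
- bay_front (a point): where plate_grip is once the plate lies well in the open front of the bay (bay x = -24, y = 0, 50 mm above the shelf top; axes as the bay). Its rear edge is then 8 mm short of the lip; its front edge hangs out over the latch line, which is fine. Up to 10 mm nearer the front also serves.
- bay_home (a point): where plate_grip is once the plate is home against the back stop (bay x = +4, y = 0, 50 mm above the shelf top; axes as the bay), 28 mm behind bay_front. The plate then clears the latch bar by 5 mm.
- latch_bar (a joint): angle of the latch bar about its hinge pin: 0 = lying level across the bay's mouth in the keeper notch, growing as it swings up and over to the bay's -y side. It starts at its open stop at 2.0 rad, leaning outward. It swings freely and falls by its weight: back to the stop from beyond 1.57, down into the notch from below that; so pushing it from outside past upright is enough.
- latch_hinge (a point): hinge pin of the latch bar, at the -y side of the bay's mouth (bay x = -61, y = -68, 18 mm above the shelf top); the pin runs along the bay's x
- keeper (a point): bottom of the keeper notch at the +y side of the bay's mouth (bay x = -61, y = +68, 11 mm above the shelf top): two upright cheeks 14 mm apart, up to 46 mm high
- latch_tip (a point): outer end of the steel latch bar, 147 mm from the hinge pin, about 150 mm above the shelf top while the bar leans on its open stop. The bar is 10 mm wide along the bay's x and 14 mm thick; when the bay stands left of the fixture it leans towards the fixture, so carry the plate over or round it.
- multimeter: yellow hand multimeter 142 x 68 x 40 mm, loose bystander; origin under its centre
- tape_white: white tape roll, 61 mm across, 19 mm high, loose bystander on the plywood shelf; origin under its centre
- side_cutters: red-handled side cutters, 113 mm long, loose bystander; origin under its centre
- hex_key_set: folding hex key set, black, 30 x 85 x 20 mm, loose bystander; origin under its centre

How it is judged:
On the way, in this order (a step that is already met when the one before it is completed fails the run):
1. the plate is clear above the dowels and level (z of plate_grip in the frame of fixture above 0.1 m and angle between plate_grip's own z axis and vertical below 0.1 rad), for 0.1 s.
2. the plate lies flat on the bay's floor, short of the lip, and is let go (y of plate_grip in the frame of bay between -0.009 and 0.009 m and z of plate_grip in the frame of bay between 0.047 and 0.0535 m and angle between plate_grip's own z axis and vertical below 0.06 rad and x of plate_grip in the frame of bay between -0.06 and -0.012 m and contact force between the fingers and plate below 0.1 N and linear speed of plate below 0.02 m/s), for 0.2 s.
3. the plate is home under the lip, within 4 mm of the back stop (y of plate_grip in the frame of bay between -0.009 and 0.009 m and z of plate_grip in the frame of bay between 0.047 and 0.0535 m and angle between plate_grip's own z axis and vertical below 0.06 rad and x of plate_grip in the frame of bay above 0 m and angle between the x axis of plate_grip and the x axis of bay, either way round below 0.12 rad), for 0.2 s.
At the end, for the whole second after the job is handed in: the plate lies flat in the bay under the lip, within 4 mm of the back stop and square to it, released and at rest, and the latch bar lies down in the keeper notch (within 0.06 rad of level) (all of step 3 and value of joint latch_bar below 0.06 rad and linear speed of plate below 0.02 m/s); the robot touches nothing.
It fails at once if the plate is tilted more than about 9 degrees (angle between plate_grip's own z axis and vertical above 0.16 rad).
It fails at once if the plate is dropped (nothing touches it while it is more than 25 mm above the bay's floor) (z of plate_grip in the frame of bay above 0.077 m and contact force between plate and anything else below 0.02 N).
It fails at once if the multimeter, tape roll, side cutters or hex key set is moved more than 20 mm (distance of any of multimeter, tape_white, side_cutters, hex_key_set from where it was at the start of the episode above 0.02 m).
It also fails if it takes over 69 s, if anything falls off the work surface, if the arm or the gripper's body presses on something with over 40 N, if the wrist force passes 120 N, or if a joint passes its speed limit or range.

### The arm

A 6-joint arm with a two-finger parallel gripper is mounted at the origin on a cart in front of the work surface, level with it; the furniture and walls round the work are solid. World frame = base frame: x ahead of the robot, y to its left, z up, the work surface at z = 0. Lengths are in m, angles in rad, forces in N, time in s.
With the tool pointing down it reaches from about 0.3 to 0.775 m from the base axis. Payload 14.6 kg.
Tool frame: the origin (TCP) lies at the very end of the fingers, on their centre line; the grasp point (between the pads) lies 19 mm behind it; z points along the fingers, y is the line along which they close (so a half turn about z gives the same grasp; the last joint's range is limited). The gripper opens to 94 mm and grips with 3 to 60 N. Pads are 16 mm wide; open, the fingers measure 119 mm over their backs; the gripper's body (75 mm by 177 mm) begins 78 mm behind the grasp point.
Start: joints at [-1.214, 0.3, 1.521, -0, 1.321, -0.067], TCP at [0.226, -0.501, 0.205] pointing down, gripper open.
Joint ranges: [-3.03, 3.03], [-0.79, 2.21], [0.23, 2.52], [-1.04, 4.18], [0, 3.07], [-2.55, 2.55]. Speed limits (rad/s): [2.22, 2.22, 2.57, 3.14, 3.14, 3.14].

### API

Orientations are given as a unit quaternion [w, x, y, z].
In Python, from plant import * gives the robot as it stands.
- The arm moves only by the shell command python3 -m crank 'ROWS' [OPENING]. ROWS is JSON, one flat list of numbers, 4 for each row, row after row: the shift along the tool's x, y, z in units of 40 mm (1.0 is 40 mm), then the turn about the tool's z in units of 6 degrees (1.0 is 6 degrees). A call has 1 to 12 rows; each row shifts and turns the commanded pose from where the row before left it, along the tool's axes as they then stand; what a row does not reach is not made up. A row lasts 1/12 s, in which the tool goes at most 41.7 mm and 7.16 degrees, less where a joint would pass 70% of its speed; a pose out of reach is approached as far as the arm can. A call is refused whole if a number of a shift passes 1 or a number of a turn 1, either way. A call with a gripper value outside its range is refused whole. OPENING is the opening, from 0 (shut) to 1 (fully open), set as the call begins (- or left out, the last holds). The fingers move at their own pace and stop on an object; the grip force is fixed at half the most. Time passes only in rows, so rows that do not move let the fingers close. It gives the time, the measured TCP pose, the force, the opening and the grip force at its end, in the units of the state.
- sense(): the state, without advancing time (a new reading comes with each control period).
- snapshot(name): name is "side" or "top" or "wrist"; returns the picture (420x560x3 uint8, red, green, blue); there is no depth.
- camera_model(name): a dict with "fx", "fy", "cx", "cy" (pixels), "k1" (the pictures are not rectified: a ray, as slopes to the right and down, at radius r is drawn at 1 + k1 r^2 times it, then the intrinsics apply), "cam_to_world" (4x4, takes a point from camera to world coordinates); the wrist camera has in their place "mount" (4x4, takes a point from camera to tool coordinates, whose origin is the TCP and whose axes are the flange's). Camera axes: x right, y down, z forward; pixel columns grow to the right and rows downward; lengths in m; the calibration is good to about 2 mm. A picture is of the moment at which its call begins: read the wrist's pose just before it. camera_model takes no time and is no camera call.
- sign_off(): hands the job in; it is judged then, once.
The state is a dict: "time_s": time; "joint_positions": joint angles; "qvel": joint speeds; "joint_torque": joint torques, N m; "tool_pos": TCP position; "orientation": TCP orientation; "force": force on the tool from outside, world axes, zero at the start; "ft_torque": the same for the moment, N m; "grip_width": finger opening in m; "finger_force": force on a finger pad.
Only numpy, scipy, OpenCV 4.12 (cv2) and the standard library are available. Lean on these libraries where they do the work, as an engineer would, in place of code of your own. Each camera call takes 0.05 s, during which the arm holds its last target. There are 200 camera calls.

## Working session

There is one attempt and no reset: what is moved stays moved. The work goes in short steps, Python scripts to look and compute and a shell command to move; the robot and the scene stay as the last step left them, time stands still between calls to the robot, and variables do not carry over. Pictures are saved under pics/ and viewed, at most 13 in all, crops included, and the job is handed in when it is done.

```bash
ls; mkdir -p pics
python3 - <<'E'
from plant import *
import cv2
print(sense())
for n in ("side","top"):
    cv2.imwrite(f"pics/{n}0.png",cv2.cvtColor(snapshot(n),cv2.COLOR_RGB2BGR))
    print(n,camera_model(n))
print(camera_model("wrist"))
E
```

```text
pics
{'time_s': 0.0, 'joint_positions': array([-1.21357690e+00,  3.00473636e-01,  1.52159783e+00, -8.06120294e-06,
        1.32070959e+00, -6.65801516e-02]), 'qvel': array([ 5.08553462e-04, -1.43188093e-03,  1.17088788e-04,  3.31709197e-05,
        2.60289895e-04,  6.72365610e-05]), 'joint_torque': array([ 2.29265161e-04, -5.31799507e+01, -3.52732408e+01,  7.08829612e-02,
        2.43914605e-02, -1.20249942e-04]), 'tool_pos': array([ 0.22608445, -0.50108443,  0.20487786]), 'orientation': array([-5.87371723e-04,  9.77632737e-01,  2.10318518e-01, -8.99088288e-05]), 'force': array([-0.53388426,  0.18074613, -0.79421986]), 'ft_torque': array([0.03213514, 0.02226683, 0.00172967]), 'finger_force': 0.0, 'grip_width': 0.09367708263624731}
side {'fx': 458.4407390549754, 'fy': 458.4407390549754, 'cx': 281.451055886323, 'cy': 209.1554275692945, 'k1': -0.09226124203842498, 'cam_to_world': array([[ 0.99704663,  0.05792332, -0.05042728,  0.63854933],
       [ 0.07672697, -0.72294704,  0.68662985, -0.90632566],
       [ 0.00331563, -0.68847111, -0.72525619,  1.04268447],
       [ 0.        ,  0.   
[... 215 characters left out ...]
21,  0.17727823,  0.39983073],
       [-0.99963559, -0.02642998, -0.00549045, -0.06689138],
       [ 0.0100872 , -0.17707616, -0.98414546,  1.21498254],
       [ 0.        ,  0.        ,  0.        ,  1.        ]])}
{'fx': 362.16305254649257, 'fy': 362.16305254649257, 'cx': 283.48625755405783, 'cy': 211.73688277032713, 'k1': -0.008882621126147508, 'mount': array([[ 8.66004213e-04, -9.57542696e-01, -2.88290194e-01,
         8.54029373e-02],
       [ 9.99999094e-01,  1.12638233e-03, -7.37297857e-04,
        -9.28802639e-04],
       [ 1.03071916e-03, -2.88289294e-01,  9.57542803e-01,
        -1.78417787e-01],
       [ 0.00000000e+00,  0.00000000e+00,  0.00000000e+00,
         1.00000000e+00]])}
```

View pics/top0.png

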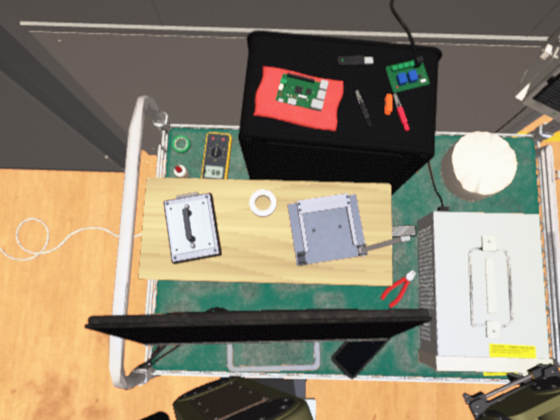

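View pics/side0.png

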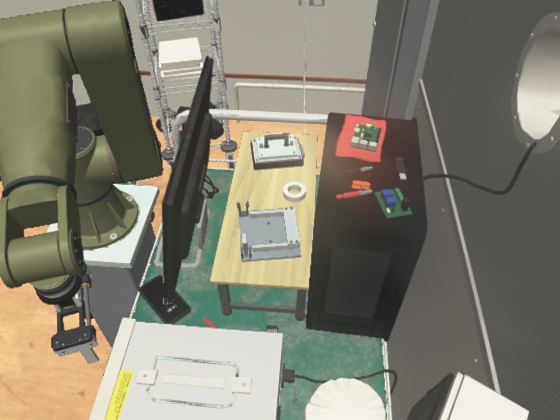

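The top view shows the fixture with the plate at left (about 192,228) and the bay at (328,230) with its mouth towards the robot. The latch leans right to about (410,233). The tape is at (262,203), and a tall monitor stands between the robot and the shelf. I'll enlarge both regions.

```bash
cat > h.py <<'E'
import numpy as np, cv2
from plant import *
from scipy.spatial.transform import Rotation as R
def cam(n,s=None):
    m=camera_model(n)
    if n=="wrist":
        s=s or sense(); q=s["orientation"]; T=np.eye(4); T[:3,:3]=R.from_quat([q[1],q[2],q[3],q[0]]).as_matrix(); T[:3,3]=s["tool_pos"]
        C=T@m["mount"]
    else: C=m["cam_to_world"]
    return m,C
def pix2w(n,u,v,z,s=None):
    m,C=cam(n,s); d=np.array([(u-m["cx"])/m["fx"],(v-m["cy"])/m["fy"]]); p=d.copy()
    for _ in range(20): p=d/(1+m["k1"]*(p@p))
    r=C[:3,:3]@np.array([p[0],p[1],1]); return C[:3,3]+r*(z-C[2,3])/r[2]
def w2pix(n,P,s=None):
    m,C=cam(n,s); c=C[:3,:3].T@(np.asarray(P)-C[:3,3]); p=c[:2]/c[2]; p=p*(1+m["k1"]*(p@p))
    return p*m["fx"]+[m["cx"],m["cy"]]
E
python3 - <<'E'
import cv2,numpy as np
t=cv2.imread("pics/top0.png")
a=cv2.resize(t[180:280,150:240],None,fx=4.4,fy=4.4,interpolation=cv2.INTER_CUBIC)
b=cv2.resize(t[180:280,280:420],None,fx=4.4,fy=4.4,interpolation=cv2.INTER_CUBIC)[:, :]
a=a[:,:]; 
cv2.imwrite("pics/ab.png",cv2.resize(np.hstack([a,b]),(800,348)))  # scale 4.4*800/1012=3.478
s=cv2.imread("pics/side0.png"); c=s[120:300,200:340]
cv2.imwrite("pics/sc.png",cv2.resize(c,None,fx=3.3,fy=3.3,interpolation=cv2.INTER_CUBIC))
E
```

```text
(no output)
```

View pics/ab.png

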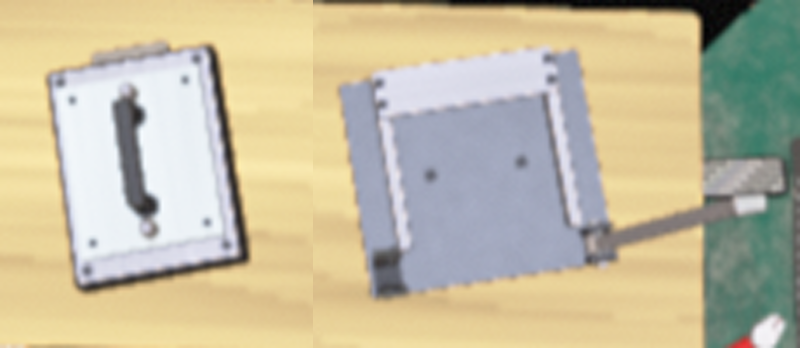

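View pics/sc.png

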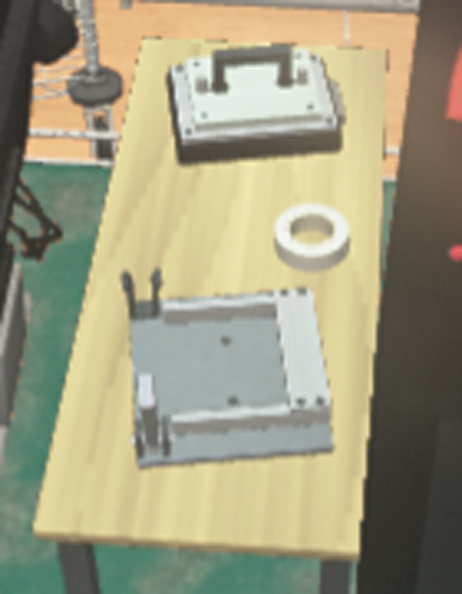

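Run:
```python
from h import *
from scipy.optimize import least_squares
A=lambda x,y:(150+x/3.478,180+y/3.48); B=lambda x,y:(280+(x-313)/3.478,180+y/3.48)
S=lambda x,y:(200+x/3.3,120+y/3.3)
# fixture
d1=pix2w("top",*A(126,92),.225);d2=pix2w("top",*A(149,229),.225);e=d1-d2
print("dowel mid",(d1+d2)/2,"len",np.linalg.norm(e),"yaw",np.degrees(np.arctan2(e[1],e[0])))
pl=[A(51,75),A(212,45),A(245,258),A(83,288)]
w=np.array([pix2w("top",*p,.210) for p in pl]);print("plate c",w.mean(0),w.round(4).tolist())
# side view check: dowel tops
for c in [(203,75),(303,78)]: print("side dowels",pix2w("side",*S(*c),.222))
bc=[((.071,.08),B(340,88)),((.071,-.08),B(578,52)),((-.071,.08),B(376,298)),((-.071,-.08),B(612,258))]
def f(p,prt=False):
    c,s=np.cos(p[2]),np.sin(p[2]);r=[]
    T=lambda x,y,z:[p[0]+c*x-s*y,p[1]+s*x+c*y,.17+z]
    for (x,y),px in bc: r+=list(w2pix("top",T(x,y,.008))-px)
    r+=list(w2pix("top",T(-.047,.051,.026))*1-B(403,248)) 
    r+=list(w2pix("side",T(-.071,-.08,.008))-S(140,467)); r+=list(w2pix("side",T(.071,-.08,.008))-S(331,452))
    return np.array(r)
o=least_squares(f,[.4,-.1,-.1]);print("bay",o.x,np.degrees(o.x[2]),f(o.x).round(1))
c,s=np.cos(o.x[2]),np.sin(o.x[2])
for n,x,y in(("front",-.024,0),("home",.004,0),("hinge",-.061,-.068),("tip",-.061,-.068-.061)): print(n,o.x[0]+c*x-s*y,o.x[1]+s*x+c*y)
print("tape",pix2w("top",262,203,.189))
# monitor: top edge pixels in both views
from itertools import product
for z in(.3,.4,.5,.6,.7): print("mon top L/R z",z,pix2w("top",88,322,z)[:2].round(3),pix2w("top",428,315,z)[:2].round(3),"side far/near",pix2w("side",209,60,z)[:2].round(3),pix2w("side",168,290,z)[:2].round(3))
print("box",[pix2w("top",u,v,.3)[:2].round(3).tolist() for u,v in((420,212),(420,365))])
print("cab",[pix2w("top",u,v,.3)[:2].round(3).tolist() for u,v in((240,135),(437,48),(432,150))])
```

```text
dowel mid [0.54403939 0.1359901  0.225     ] len 0.087584989769052 yaw 12.902922943354818
plate c [0.54307304 0.13236643 0.21      ] [[0.5993, 0.1972, 0.21], [0.6215, 0.0962, 0.21], [0.4863, 0.0683, 0.21], [0.4652, 0.1677, 0.21]]
side dowels [0.50432727 0.12802982 0.222     ]
side dowels [0.5912271  0.13085431 0.222     ]
bay [ 0.55200274 -0.1659014   0.1739068 ] 9.964125494420525 [-0.1 -1.5  0.3 -1.2 -1.  -0.2  1.6  0.8  2.8  0.9 -1.3 -2.5  0.5 -2.5]
front 0.52836474513914 -0.17005415312886765
home 0.5559424011469335 -0.16520927035259617
hinge 0.5036889864426437 -0.24343062710215346
tip 0.5142439096338066 -0.30351052054770356
tape [ 0.60604151 -0.0167651   0.189     ]
mon top L/R z 0.3 [0.342 0.303] [ 0.371 -0.351] side far/near [0.298 0.452] [ 0.386 -0.435]
mon top L/R z 0.4 [0.348 0.263] [ 0.374 -0.32 ] side far/near [0.344 0.269] [ 0.42  -0.498]
mon top L/R z 0.5 [0.355 0.222] [ 0.378 -0.289] side far/near [0.389 0.086] [ 0.454 -0.562]
mon top L/R z 0.6 [0.361 0.182] [ 0.381 -0.258] side far/near [ 0.435 -0.097] [ 0.488 -0.625]
mon top L/R z 0.7 [0.367 0.141] [ 0.384 -0.227] side far/near [ 0.481 -0.28 ] [ 0.522 -0.689]
box [[0.574, -0.341], [0.278, -0.333]]
cab [[0.726, 0.028], [0.934, -0.387], [0.705, -0.369]]
```

Estimates so far:
- **Plate grip:** about (0.544, 0.134), yaw about 12.5°.
- **Bay:** about (0.552, -0.166), yaw about 10°.
- **Monitor:** top edge at z about 0.40, x about 0.35.

I'll go up and turn first, then across above the monitor.

```bash
python3 -m crank '[0,0,-1,0.25, 0,0,-1,0.25, 0,0,-1,0.25, 0,0,-1,0.25, 0,0,-1,0.25, 0,0,-1,0.25, 0,0,-1,0.25, 0,0,-1,0.25, 0,0,0,0]' 0.6
```

```text
time_s: 0.85
tool_pos: [0.226, -0.5009, 0.5338]
orientation: [0.006, 0.994, 0.106, 0.002]
force: [-0.1, 0.2, 0.0]
grip_width: 0.0562
finger_force: 0.0
```

```bash
python3 -m crank '[0.62,-0.76,0,0, 0.62,-0.76,0,0, 0.62,-0.76,0,0, 0.62,-0.76,0,0, 0.62,-0.76,0,0, 0.62,-0.76,0,0, 0.62,-0.76,0,0, 0.62,-0.76,0,0, 0.62,-0.76,0,0, 0.62,-0.76,0,0, 0.62,-0.76,0,0, 0.62,-0.76,0,0]' && python3 -m crank '[0.62,-0.76,0,0, 0.62,-0.76,0,0, 0.62,-0.76,0,0, 0.62,-0.76,0,0, 0.62,-0.76,0,0, 0.62,-0.76,0,0, 0,0,0.8,0, 0,0,0.8,0, 0,0,0.8,0, 0,0,0.8,0, 0,0,0,0,0,0,0,0]'; python3 -c "
from h import *;print(sense())"
```

```text
time_s: 1.85
tool_pos: [0.4397, -0.0796, 0.5254]
orientation: [0.0, 0.994, 0.107, -0.0]
force: [0.1, -0.3, -0.1]
grip_width: 0.0566
finger_force: 0.0
time_s: 2.85
tool_pos: [0.5457, 0.1282, 0.3974]
orientation: [0.0, 0.994, 0.107, -0.001]
force: [-0.7, 0.0, 1.0]
grip_width: 0.0563
finger_force: 0.0
{'time_s': 2.85, 'joint_positions': array([1.65473081e-01, 2.67541289e-01, 1.12806467e+00, 3.01872014e-05,
       1.74803664e+00, 1.52189924e+00]), 'qvel': array([-0.00162997, -0.02582686, -0.08969341,  0.0005886 ,  0.02099217,
        0.0006486 ]), 'joint_torque': array([ 7.01009156e-02, -4.88513374e+01, -3.18212306e+01,  1.97569403e-02,
       -6.56968988e-01, -6.18174145e-04]), 'tool_pos': array([0.54569545, 0.12824621, 0.39739746]), 'orientation': array([ 4.48751200e-05,  9.94260371e-01,  1.06982539e-01, -1.02409707e-03]), 'force': array([-0.71700198,  0.04983745,  0.97767412]), 'ft_torque': array([-0.00543256,  0.05259033, -0.00570536]), 'finger_force': 0.0, 'grip_width': 0.05625822385870902}
```

Run:
```python
from h import *
s=sense(); i=snapshot("wrist"); cv2.imwrite("pics/w1.png",cv2.cvtColor(i,cv2.COLOR_RGB2BGR))
print(s["tool_pos"],s["orientation"]); np.save("w1.npy",s,allow_pickle=True)
```

```text
[0.54569545 0.12824621 0.39739746] [ 4.48751200e-05  9.94260371e-01  1.06982539e-01 -1.02409707e-03]
```

View pics/w1.png

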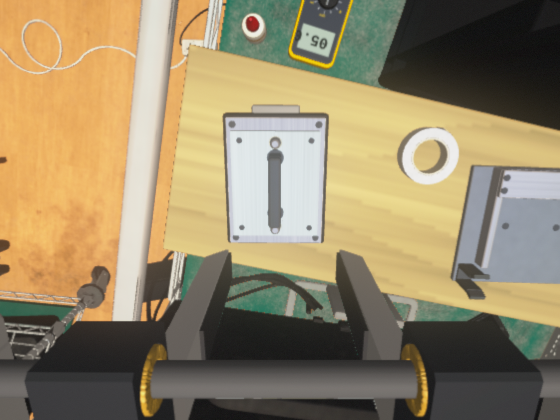

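The wrist view shows the grip bar running from (274,155) to (276,218), with the dowel tops at (275,143) and (275,231). The handle is nearly aligned with the tool.

Run:
```python
from h import *
s=np.load("w1.npy",allow_pickle=True).item()
P=lambda u,v,z:pix2w("wrist",u,v,z,s)
d1,d2=P(275,143,.225),P(275,231,.225);e=d1-d2
print("dowels",(d1+d2)/2,np.linalg.norm(e),np.degrees(np.arctan2(e[1],e[0])))
w=np.array([P(*p,.21) for p in((224,114),(327,114),(323,242),(229,242))]);print("plate",w.mean(0))
for a,b in((3,0),(2,1)): print(np.degrees(np.arctan2(*(w[b]-w[a])[[1,0]])),np.linalg.norm(w[b]-w[a]))
for z in (.21,): print("bar y",P(275,185,.249))
q=s["orientation"];M=R.from_quat([q[1],q[2],q[3],q[0]]).as_matrix();print("psi",np.degrees(np.arctan2(M[1,0],M[0,0])))
c=(d1+d2)/2;print("units",M.T@(c-s["tool_pos"])/.04)
```

```text
dowels [0.54665999 0.13852761 0.225     ] 0.08945158866048322 11.94379329464212
plate [0.55080675 0.13897637 0.21      ]
11.929659350715758 0.1339630156703693
12.468055223090456 0.13390483674531362
bar y [0.55561109 0.13984238 0.249     ]
psi 12.282816398975884
units [ 0.08706064 -0.24546179  4.30979937]
```

```bash
python3 -m crank '[0.08,-0.23,0.5,0, 0,0,0.8,0, 0,0,0.8,0, 0,0,0.8,0, 0,0,0.6,0, 0,0,0.4,0, 0,0,0.3,0, 0,0,0.1,0, 0,0,0,0,0,0,0,0]'
python3 - <<'E'
from h import *
s=sense(); i=snapshot("wrist"); cv2.imwrite("pics/w2.png",cv2.cvtColor(i[120:420],cv2.COLOR_RGB2BGR))
print(s["tool_pos"],s["force"]); np.save("w2.npy",s,allow_pickle=True)
E
```

```text
time_s: 3.73
tool_pos: [0.5481, 0.1381, 0.2274]
orientation: [-0.0, 0.994, 0.107, 0.001]
force: [-0.2, -0.3, -0.4]
grip_width: 0.0565
finger_force: 0.0
[0.54807944 0.13812035 0.22743503] [-0.20976889 -0.31922902 -0.44993735]
```

View pics/w2.png

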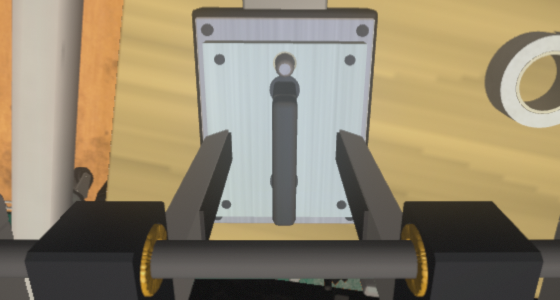

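The fingers straddle the bar: the bar is at column 285 and the finger midpoint at 284. Close.

```bash
python3 -m crank '[0,0,0,0,0,0,0,0,0,0,0,0,0,0,0,0,0,0,0,0,0,0,0,0,0,0,0,0,0,0,0,0]' 0; python3 -c "
from h import *;s=sense();print(s['tool_pos'],s['force'],s['ft_torque'],s['finger_force'])"
```

```text
time_s: 4.45
tool_pos: [0.5471, 0.1379, 0.2255]
orientation: [0.0, 0.994, 0.107, 0.0]
force: [0.3, -0.4, 0.6]
grip_width: 0.0117
finger_force: 30.0
[0.54713025 0.13792491 0.22546171] [ 0.25731206 -0.36362886  0.60270082] [-0.09314503  0.0055164  -0.01828443] 29.997792541980743
```

Firm grip and low side force. Lift slowly.

```bash
python3 -m crank '[0,0,-0.05,0, 0,0,-0.05,0, 0,0,-0.05,0, 0,0,-0.05,0, 0,0,-0.05,0, 0,0,-0.05,0]'; python3 -c "
from h import *;s=sense();print(s['tool_pos'],s['orientation'],s['force'],s['ft_torque'],s['finger_force'])"
```

```text
time_s: 4.95
tool_pos: [0.5471, 0.138, 0.2377]
orientation: [-0.0, 0.994, 0.107, -0.0]
force: [0.5, 0.2, -3.0]
grip_width: 0.0115
finger_force: 30.0
[0.54711764 0.13799913 0.23765234] [-2.54524042e-05  9.94258909e-01  1.07001032e-01 -4.58418385e-06] [ 0.54411861  0.23527794 -2.98196135] [-0.00158835 -0.00593534 -0.01832135] 29.997123777866364
```

```bash
python3 -m crank '[0,0,-0.2,0, 0,0,-0.4,0, 0,0,-0.5,0, 0,0,-0.5,0, 0,0,-0.4,0, 0,0,-0.3,0, 0,0,-0.1,0, 0,0,0,0,0,0,0,0]' && python3 -m crank '[-0.1,0.28,0,0, -0.2,0.57,0,0, -0.26,0.74,0,0, -0.26,0.74,0,0, -0.26,0.74,0,0, -0.26,0.74,0,0, -0.26,0.74,0,0, -0.26,0.74,0,0, -0.26,0.74,0,0, -0.26,0.74,0,0, -0.15,0.42,0,0, -0.07,0.22,0,0]' && python3 -m crank '[0,0,0,0.2,0,0,0,0.18,0,0,0,0,0,0,0,0]';  python3 - <<'E'
from h import *
s=sense(); i=snapshot("wrist"); cv2.imwrite("pics/w3.png",cv2.cvtColor(i,cv2.COLOR_RGB2BGR))
print(s["tool_pos"],s["orientation"],s["finger_force"]); np.save("w3.npy",s,allow_pickle=True)
E
```

```text
time_s: 5.7
tool_pos: [0.547, 0.138, 0.333]
orientation: [0.0, 0.994, 0.107, -0.0]
force: [-0.3, 0.2, -3.4]
grip_width: 0.0119
finger_force: 30.0
time_s: 6.7
tool_pos: [0.5075, -0.1763, 0.3325]
orientation: [-0.0, 0.994, 0.106, -0.001]
force: [-0.0, 0.9, -3.2]
grip_width: 0.0116
finger_force: 30.0
time_s: 7.03
tool_pos: [0.5087, -0.1727, 0.3334]
orientation: [-0.0, 0.996, 0.088, 0.0]
force: [0.8, -0.1, -2.2]
grip_width: 0.0118
finger_force: 30.0
[ 0.50874598 -0.17267572  0.3334444 ] [-8.41911354e-05  9.96139402e-01  8.77854459e-02  3.13129096e-05] 29.99720424413681
```

View pics/w3.png

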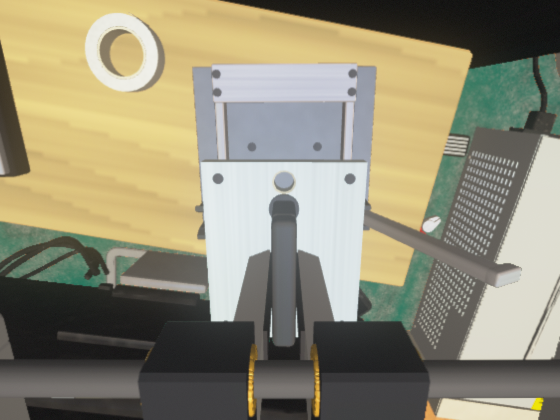

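The bay is visible ahead of the plate. The lip's front edge runs from (216,102) to (355,102), and the floor's back corners are at (195,67) and (376,67). The rails' inner faces are near columns 228 and 343. The bay looks aligned with the tool.

Run:
```python
from h import *
s=np.load("w3.npy",allow_pickle=True).item()
q=s["orientation"];M=R.from_quat([q[1],q[2],q[3],q[0]]).as_matrix();print("psi",np.degrees(np.arctan2(M[1,0],M[0,0])))
P=lambda u,v,z:(M.T@(pix2w("wrist",u,v,z,s)-s["tool_pos"])*1000).round(1)
for n,p,z in(("lipL",(216,102),.201),("lipR",(355,102),.201),("flBL",(195,67),.178),("flBR",(376,67),.178),("flL",(197,160),.178),("flR",(371,160),.178),
 ("railL",(228,150),.196),("railR",(343,150),.196),("plateL",(203,162),.3334-.013),("plateR",(366,161),.3334-.013)): print(n,P(*p,z))
```

```text
psi 10.072435994741236
lipL [ 85.7 -57.  132.5]
lipR [ 85.8  57.3 132.4]
flBL [114.6 -77.7 155.5]
flBR [114.7  78.1 155.4]
flL [ 34.4 -81.3 155.5]
flR [ 34.5  79.4 155.4]
railL [ 45.8 -49.5 137.5]
railR [ 45.9  50.2 137.4]
plateL [ 55.  -44.   13.1]
plateR [55.6 42.4 13. ]
```

```bash
python3 -m crank '[0.2,0,0,0, 0.25,0,0.2,0, 0,0,0.4,0, 0,0,0.5,0, 0,0,0.5,0, 0,0,0.5,0, 0,0,0.4,0, 0,0,0.3,0, 0,0,0.2,0, 0,0,0.05,0,0,0,0,0, 0,0,0,0]';  python3 - <<'E'
from h import *
s=sense(); i=snapshot("wrist"); cv2.imwrite("pics/w4.png",cv2.cvtColor(i[:330],cv2.COLOR_RGB2BGR))
print(s["tool_pos"],s["force"],s["finger_force"]); np.save("w4.npy",s,allow_pickle=True)
E
```

```text
time_s: 8.08
tool_pos: [0.5267, -0.1706, 0.212]
orientation: [0.0, 0.996, 0.087, 0.0]
force: [0.4, -0.6, -3.4]
grip_width: 0.0114
finger_force: 30.0
[ 0.52673774 -0.1706178   0.21200933] [ 0.37993519 -0.61513781 -3.43861528] 29.99720871448517
```

View pics/w4.png

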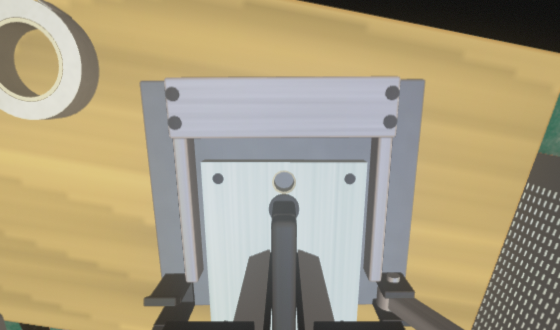

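The plate sits centred between the rails and short of the lip. Its rear edge is at row 161, the lip's front edge at row 137. Lower gently.

```bash
python3 -m crank '[0,0,0.05,0, 0,0,0.05,0, 0,0,0.04,0, 0,0,0.03,0, 0,0,0.02,0, 0,0,0,0, 0,0,0,0]'; python3 -c "
from h import *;s=sense();print(s['tool_pos'],s['force'],s['ft_torque'])"
```

```text
time_s: 8.72
tool_pos: [0.5263, -0.1707, 0.2039]
orientation: [-0.0, 0.996, 0.087, 0.0]
force: [0.2, -0.1, -3.2]
grip_width: 0.012
finger_force: 30.0
[ 0.52627031 -0.1706696   0.20386649] [ 0.24152501 -0.14258943 -3.24829665] [-0.00665159  0.03242996  0.01460531]
```

```bash
python3 -m crank '[0,0,0.02,0, 0,0,0,0, 0,0,0,0]'; python3 -m crank '[0,0,0.02,0, 0,0,0,0, 0,0,0,0]'; python3 -m crank '[0,0,0.02,0, 0,0,0,0, 0,0,0,0]'
```

```text
time_s: 8.97
tool_pos: [0.5264, -0.1707, 0.2034]
orientation: [0.0, 0.996, 0.087, 0.0]
force: [-0.9, 1.2, 2.0]
grip_width: 0.0115
finger_force: 30.0
time_s: 9.22
tool_pos: [0.5265, -0.1707, 0.2034]
orientation: [0.0, 0.996, 0.087, 0.001]
force: [-4.9, 1.8, 8.0]
grip_width: 0.0115
finger_force: 30.0
time_s: 9.47
tool_pos: [0.5265, -0.1707, 0.2034]
orientation: [0.0, 0.996, 0.087, 0.001]
force: [-7.4, 2.5, 15.5]
grip_width: 0.0119
finger_force: 30.0
```

Contact made at z 0.2034. Relieve the load and open.

```bash
python3 -m crank '[0,0,-0.04,0, 0,0,0,0]'; python3 -m crank '[0,0,0,0,0,0,0,0,0,0,0,0,0,0,0,0,0,0,0,0,0,0,0,0,0,0,0,0,0,0,0,0]' 0.4
python3 - <<'E'
from h import *
s=sense(); i=snapshot("wrist"); cv2.imwrite("pics/w5.png",cv2.cvtColor(i[:330],cv2.COLOR_RGB2BGR))
print(s["tool_pos"],s["force"],s["finger_force"])
E
```

```text
time_s: 9.63
tool_pos: [0.5264, -0.1707, 0.2034]
orientation: [0.0, 0.996, 0.087, 0.0]
force: [-4.2, 1.8, 6.2]
grip_width: 0.0116
finger_force: 30.0
time_s: 10.3
tool_pos: [0.5263, -0.1707, 0.203]
orientation: [0.0, 0.996, 0.087, -0.0]
force: [0.0, -0.8, -0.0]
grip_width: 0.0377
finger_force: 0.0
[ 0.52627494 -0.17067108  0.20300501] [ 0.0132052  -0.82117977 -0.00742913] 0.0
```

View pics/w5.png

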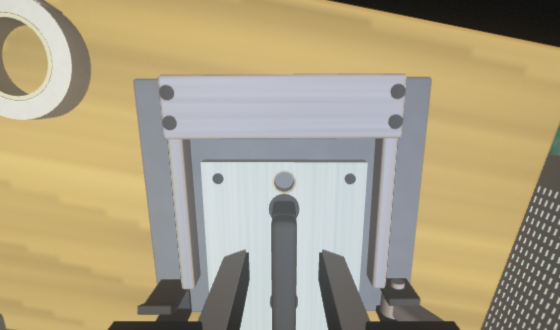

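The plate is lying released and centred, with its rear edge (row 161) clear of the lip (row 137). Now re-grip and slide it in.

```bash
python3 -m crank '[0,0,0,0,0,0,0,0,0,0,0,0,0,0,0,0,0,0,0,0,0,0,0,0,0,0,0,0]' 0;  python3 -m crank '[0.05,0,0,0, 0.08,0,0,0, 0.1,0,0,0, 0.1,0,0,0, 0.1,0,0,0, 0.1,0,0,0, 0.08,0,0,0, 0.04,0,0,0, 0,0,0,0, 0,0,0,0]'
```

```text
time_s: 10.93
tool_pos: [0.5263, -0.1706, 0.203]
orientation: [-0.0, 0.996, 0.087, 0.0]
force: [0.2, -0.8, -0.2]
grip_width: 0.0119
finger_force: 30.0
time_s: 11.77
tool_pos: [0.5523, -0.166, 0.2031]
orientation: [0.0, 0.996, 0.087, 0.001]
force: [1.2, -0.5, -0.4]
grip_width: 0.0123
finger_force: 30.0
```

```bash
for i in 1; do python3 -m crank '[0.03,0,0,0, 0.03,0,0,0, 0,0,0,0, 0,0,0,0]'; done; python3 -m crank '[0.03,0,0,0, 0,0,0,0, 0,0,0,0]'
```

```text
time_s: 12.1
tool_pos: [0.5542, -0.1657, 0.203]
orientation: [-0.0, 0.996, 0.087, 0.0]
force: [-2.1, -0.5, 1.6]
grip_width: 0.0117
finger_force: 30.0
time_s: 12.35
tool_pos: [0.5555, -0.1655, 0.203]
orientation: [0.0, 0.996, 0.087, 0.0]
force: [-2.4, -1.1, 0.4]
grip_width: 0.0116
finger_force: 30.0
```

```bash
python3 -m crank '[0.04,0,0,0, 0,0,0,0, 0,0,0,0]'; python3 -m crank '[0.04,0,0,0, 0,0,0,0, 0,0,0,0]';python3 -m crank '[0.03,0,0,0, 0,0,0,0, 0,0,0,0]'
```

```text
time_s: 12.6
tool_pos: [0.5572, -0.1652, 0.203]
orientation: [0.0, 0.996, 0.087, 0.0]
force: [-1.4, -0.4, 0.7]
grip_width: 0.0115
finger_force: 30.0
time_s: 12.85
tool_pos: [0.5588, -0.1649, 0.2031]
orientation: [0.0, 0.996, 0.087, 0.0]
force: [-0.4, -0.2, 1.0]
grip_width: 0.0115
finger_force: 30.0
time_s: 13.1
tool_pos: [0.5595, -0.1651, 0.2031]
orientation: [0.0, 0.996, 0.087, -0.0]
force: [-4.4, -1.9, 2.9]
grip_width: 0.0115
finger_force: 30.0
```

```bash
python3 -m crank '[0.03,0,0,0, 0,0,0,0, 0,0,0,0]'; python3 -m crank '[0.03,0,0,0, 0,0,0,0, 0,0,0,0]'
```

```text
time_s: 13.35
tool_pos: [0.5596, -0.165, 0.2032]
orientation: [0.0, 0.996, 0.087, -0.002]
force: [-15.3, -3.3, 7.4]
grip_width: 0.0118
finger_force: 30.0
time_s: 13.6
tool_pos: [0.5598, -0.165, 0.2035]
orientation: [0.0, 0.996, 0.087, -0.003]
force: [-24.3, -3.0, 13.2]
grip_width: 0.012
finger_force: 30.0
```

```bash
python3 -m crank '[-0.06,0,0,0, 0,0,0,0]'; python3 -m crank '[0,0,0,0,0,0,0,0,0,0,0,0,0,0,0,0,0,0,0,0,0,0,0,0,0,0,0,0]' 0.4;  python3 -m crank '[0,0,-0.2,0, 0,0,-0.4,0, 0,0,-0.5,0, 0,0,-0.5,0, 0,0,-0.5,0, 0,0,-0.5,0, 0,0,-0.5,0, 0,0,-0.3,0, 0,0,-0.1,0, 0,0,0,0,0,0,0,0]'
python3 - <<'E'
from h import *
from scipy.optimize import least_squares
s3=np.load("w3.npy",allow_pickle=True).item()
f=lambda X:np.r_[w2pix("top",X)-(420,212),w2pix("side",X)-(283,335),w2pix("wrist",X,s3)-(478,130)]
o=least_squares(f,[.57,-.34,.3]);print("box corner",o.x,f(o.x).round(1))
g=lambda X:np.r_[w2pix("top",X)-(407,238),w2pix("wrist",X,s3)-(510,275)]
o=least_squares(g,[.51,-.3,.3]);print("tip",o.x,g(o.x).round(1))
s=sense(); i=snapshot("wrist"); cv2.imwrite("pics/w6.png",cv2.cvtColor(i,cv2.COLOR_RGB2BGR))
print(s["tool_pos"],s["orientation"]); np.save("w6.npy",s,allow_pickle=True)
E
```

```text
time_s: 13.77
tool_pos: [0.5594, -0.165, 0.2031]
orientation: [0.0, 0.996, 0.087, -0.0]
force: [-6.6, -3.5, 2.3]
grip_width: 0.0114
finger_force: 30.0
time_s: 14.35
tool_pos: [0.5598, -0.1647, 0.203]
orientation: [-0.0, 0.996, 0.087, 0.0]
force: [-0.2, 0.8, -0.7]
grip_width: 0.0377
finger_force: 0.0
time_s: 15.27
tool_pos: [0.5596, -0.1647, 0.3424]
orientation: [-0.0, 0.996, 0.087, -0.0]
force: [0.5, -0.4, -0.4]
grip_width: 0.0375
finger_force: 0.0
box corner [ 0.60475418 -0.39244042  0.07220157] [-6.5  4.7 -0.5  0.9  3.  -1.3]
tip [ 0.51812541 -0.30947896  0.31302894] [-0.3  0.3  0.1 -0.1]
[ 0.55963646 -0.16468971  0.34243865] [-1.63566545e-04  9.96194713e-01  8.71547671e-02 -3.37246379e-04]
```

View pics/w6.png

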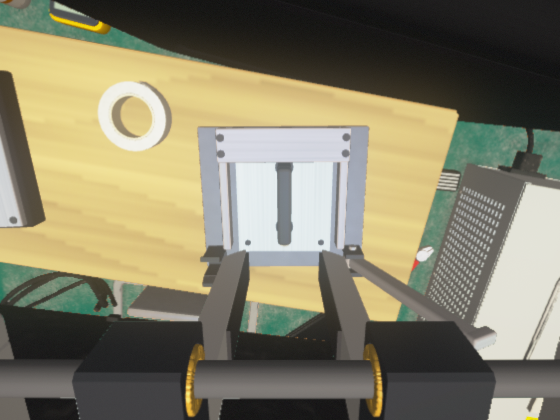

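Run:
```python
from h import *
from scipy.optimize import least_squares
s3=np.load("w3.npy",allow_pickle=True).item();s6=np.load("w6.npy",allow_pickle=True).item()
f=lambda X:np.r_[w2pix("top",X)-(440,212),w2pix("side",X)-(283,335),w2pix("wrist",X,s6)-(514,168)]
o=least_squares(f,[.57,-.34,.3]);print("box top corner",o.x,f(o.x).round(1))
g=lambda X:np.r_[w2pix("top",X)-(407,238),w2pix("wrist",X,s6)-(484,338)]
o=least_squares(g,[.51,-.3,.3]);print("tip",o.x,g(o.x).round(1))
```

```text
box top corner [ 0.61534432 -0.42171885  0.11518926] [-9.6 -2.3  3.4  3.8  2.3  4. ]
tip [ 0.51750551 -0.30844232  0.3122593 ] [-0.9  0.6  0.3 -0.1]
```

The plate is home (lip at rows 127–162, handle upright at column 285). The latch tip is at about (0.518, -0.308, 0.31), and the white box is lower and clear. Go over and outside the bar, then sweep it.

```bash
python3 -m crank '[0,0,-0.5,0, 0,0,-0.5,0, -0.25,0.6,0,0, -0.25,0.7,0,0, -0.25,0.7,0,0, -0.25,0.7,0,0, -0.25,0.7,0,0, -0.25,0.5,0,0, -0.12,0.23,0,0, 0,0,0,0,0,0,0,0]' 0; python3 -m crank '[0,0,0.4,0, 0,0,0.6,0, 0,0,0.6,0, 0,0,0.5,0, 0,0,0.3,0, 0,0,0,0,0,0,0,0]'
python3 - <<'E'
from h import *
s=sense(); cv2.imwrite("pics/s7.png",cv2.resize(cv2.cvtColor(snapshot("side")[150:350,160:360],cv2.COLOR_RGB2BGR),None,fx=3,fy=3,interpolation=cv2.INTER_CUBIC))
E
```

```text
time_s: 16.23
tool_pos: [0.5248, -0.3382, 0.3826]
orientation: [-0.0, 0.996, 0.087, -0.0]
force: [0.5, -0.1, -0.3]
grip_width: 0.0007
finger_force: 0.0
time_s: 16.82
tool_pos: [0.5251, -0.3374, 0.2874]
orientation: [-0.0, 0.996, 0.088, -0.0]
force: [-0.5, 0.1, 0.2]
grip_width: 0.0006
finger_force: 0.0
```

View pics/s7.png

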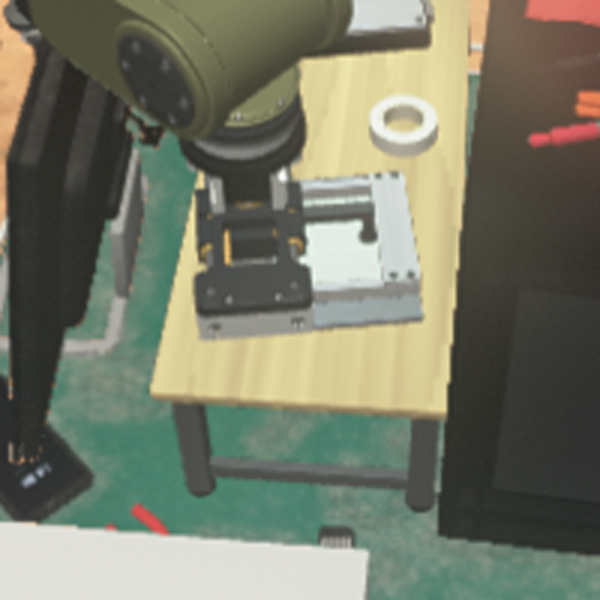

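The tool stands outside the latch bar at bay (-60, -164), with nothing else disturbed. Sweep towards the bay.

```bash
python3 -m crank '[0,-0.2,0,0,0,-0.2,0,0,0,-0.2,0,0,0,-0.2,0,0,0,-0.2,0,0,0,-0.2,0,0,0,-0.2,0,0,0,-0.2,0,0,0,-0.2,0,0,0,-0.2,0,0]'; python3 -m crank '[0,-0.15,0,0,0,-0.15,0,0,0,-0.15,0,0,0,-0.1,0,0,0,0,0,0,0,0,0,0,0,0,0,0,0,0,0,0]';  python3 -m crank '[0,0,-0.5,0,0,0,-0.6,0,0,0,-0.6,0,0,0,-0.6,0,0,0.6,0,0,0,0.6,0,0,0,0.6,0,0,0,0,0,0,0,0,0,0]'
python3 - <<'E'
from h import *
a=cv2.resize(cv2.cvtColor(snapshot("wrist"),cv2.COLOR_RGB2BGR),(448,336));b=cv2.resize(cv2.cvtColor(snapshot("side")[150:290,200:340],cv2.COLOR_RGB2BGR),(336,336),interpolation=cv2.INTER_CUBIC)
cv2.imwrite("pics/f8.png",np.hstack([a,b]))
E
```

```text
time_s: 17.7
tool_pos: [0.5106, -0.2591, 0.287]
orientation: [-0.0, 0.996, 0.087, -0.0]
force: [-0.4, 1.4, 1.1]
grip_width: 0.0005
finger_force: 0.0
time_s: 18.37
tool_pos: [0.5069, -0.2385, 0.287]
orientation: [0.0, 0.996, 0.087, -0.0]
force: [-1.1, -0.1, -0.8]
grip_width: 0.0005
finger_force: 0.0
time_s: 19.12
tool_pos: [0.5193, -0.3101, 0.3782]
orientation: [-0.0, 0.996, 0.086, -0.0]
force: [0.5, -0.8, 0.4]
grip_width: 0.0005
finger_force: 0.0
```

View pics/f8.png

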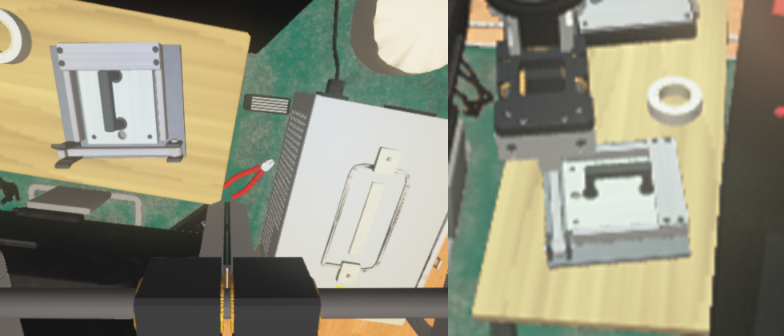

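The wrist view shows the bar lying across the mouth from (183,152) to the keeper cheeks at (65,155), with the plate home behind it. The robot is clear, so I'll hand in.

```bash
python3 -m crank '[0,0,0,0,0,0,0,0,0,0,0,0,0,0,0,0,0,0,0,0,0,0,0,0]'; python3 -c "
from plant import *
print(sign_off())"
```

```text
time_s: 19.72
tool_pos: [0.5195, -0.309, 0.3791]
orientation: [0.0, 0.996, 0.087, 0.0]
force: [1.2, 0.3, -0.2]
grip_width: 0.0003
finger_force: 0.0
the job is handed in; nothing more can be done
None
```

The plate is home under the lip and released, the latch bar lies in the keeper notch, and the job was handed in at about 20 s of the 69 s allowed; `sign_off` returned no verdict, so this rests on the camera views and force readings.

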